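Lay out the egg breakfast on the bamboo board

ROBOT

A 6-joint arm with a two-finger parallel gripper is mounted at the origin on the work surface. World frame = base frame: x ahead of the robot, y to its left, z up, the work surface at z = 0. Lengths are in m, angles in rad, forces in N, time in s.
With the tool pointing down it reaches from about 0.375 to 0.975 m from the base axis. Payload 3.8 kg.
Tool frame: the origin (TCP) lies midway between the tips of the shut fingers; the grasp point (between the pads) lies 19 mm behind it; z points along the fingers, y is the line along which they close (so a half turn about z gives the same grasp; the last joint's range is limited). The gripper opens to 88 mm and grips with 3 to 60 N. Pads are 18 mm wide; open, the fingers measure 123 mm over their backs; the gripper's body (75 mm by 187 mm) begins 45 mm behind the grasp point.
Start: joints at [1.215, 0.264, 1.604, -0, 1.274, -0.037], TCP at [0.212, 0.641, 0.239] pointing down, gripper open.
Joint ranges: [-2.63, 2.63], [-0.94, 2.18], [0.31, 2.57], [-1.31, 4.45], [0, 2.66], [-2.55, 2.55]. Speed limits (rad/s): [2.57, 2.57, 3.14, 3.14, 3.14, 3.14].

INTERFACE

Orientations are given as a rotation vector (axis times angle).
In Python, from cell import manip, inverse_kinematics, cams, order gives the robot as it stands. Calls block until the motion is done:
- manip.move_pose(position, orientation): joint-space move of the TCP to a pose.
- manip.move_linear(position, rate=0.15, rot=None): straight line of the TCP; rot=None keeps the orientation; rate is the mean speed in m/s.
- manip.set_joints(angles): joint-space move.
- manip.set_gripper(opening, force=None): finger opening in m; force is the grip in N (None keeps the last); returns when the fingers have stopped.
- manip.dwell(seconds).
- inverse_kinematics(position, orientation): joint angles nearest the present ones, or None.
- manip.state(): the state.
- cams.capture(name): name is "side" or "top" or "wrist"; returns a dict with "image" (384x512x3 uint8, blue, green, red), "z_map" (384x512 float32, m along the optical axis (not along the pixel's ray), 0 where there is no reading), "intrinsics" (3x3 intrinsics, pixels), "k1" (the pictures are not rectified: a ray, as slopes to the right and down, at radius r is drawn at 1 + k1 r^2 times it, then the intrinsics apply), "position" and "orientation" of the camera in the world; the wrist camera has in their place "T_tool_cam" (4x4, takes a point from camera to tool coordinates, whose origin is the TCP and whose axes are the flange's). Camera axes: x right, y down, z forward; pixel columns grow to the right and rows downward; lengths in m; the calibration is good to about 2 mm. A picture is of the moment at which its call begins: read the wrist's pose just before it.
A pose or a line that the arm cannot do raises manip.IKError and nothing moves.
- order.close_job(): hands the job in; it is judged then, once.
The state is a dict: "clock": time; "joint_pos": joint angles; "joint_velocities": joint speeds; "tau": joint torques, N m; "tool_pos": TCP position; "tcp_rot": TCP orientation; "contact_force": force on the tool from outside, world axes, zero at the start; "moment": the same for the moment, N m; "gripper_width": finger opening in m; "grasp_force": force on a finger pad.
Only numpy, scipy, OpenCV 4.12 (cv2) and the standard library are available. Lean on these libraries where they do the work, as an engineer would, in place of code of your own. Each camera call takes 0.05 s, during which the arm holds its last target. There are 200 camera calls.

TASK

Lay out the egg breakfast on the three cork coasters of the bamboo board: the black salt cellar on the end coaster next to the yellow clamp, the grey egg poacher on the end coaster away from the clamp, and the tall frosted tumbler on the coaster between them, each standing upright in the middle of its coaster, with the wooden lid on top of the salt cellar, seated flat. Tip nothing over, and leave the short tumbler and the steel canister standing where they are.

Things in the scene. Friction and masses are not known exactly. Their poses are not given: they have to be found in the camera images.
- salt_cellar: round black ceramic salt cellar, open on top, 64 mm across (straight sides from 6 mm up; foot 58 mm), 45 mm high, wall 6 mm (mouth 52 mm across), 0.2 kg. Origin: centre of its underside, z up. Starts upright on the counter
- lid: round dark wooden lid of the salt cellar, 0.05 kg: a disc 66 mm across and 7 mm thick with a plug underneath (42 mm across, 5 mm deep, enters the cellar's mouth with 5 mm to spare all round) and a cylindrical knob on top, 22 mm across and 28 mm high. Total height 40 mm. Origin: centre of the plug's underside, z up; the knob spans 12 to 40 mm above it. Starts knob up on the counter, resting on its plug. When seated its origin is 40 mm above the cellar's origin
- egg_poacher: grey hard silicone (rigid) egg poacher cup, open on top, 62 mm across with straight sides from 16 to 42 mm height, narrowing to a 44 mm foot, 42 mm high, wall 4 mm, 0.09 kg; two flat tabs (22 mm wide, 5 mm thick, at the rim) stick out 14 mm to its +x and -x, so it is best gripped across its y. Origin: centre of its underside, z up. Starts upright on the counter
- tall_tumbler: the taller frosted glass tumbler, open on top, 110 mm high, 58 mm across at the foot and 62 mm at the rim, wall 3 mm, 0.22 kg. Origin: centre of its underside, z up. Starts upright on the counter
- coaster_1: cork coaster, a brown disc 84 mm across and 5 mm thick, fixed on top of the bamboo board (its underside is 18 mm above the counter, its top 23 mm). Origin: centre of its underside, z up; y runs along the row of three coasters, x across the board towards the board's edge that has the clamp. One end of the row, 115 mm to +y of the middle coaster (board frame)
- coaster_2: cork coaster, a brown disc 84 mm across and 5 mm thick, fixed on top of the bamboo board (its underside is 18 mm above the counter, its top 23 mm). Origin: centre of its underside, z up; y runs along the row of three coasters, x across the board towards the board's edge that has the clamp. The middle of the row
- coaster_3: cork coaster, a brown disc 84 mm across and 5 mm thick, fixed on top of the bamboo board (its underside is 18 mm above the counter, its top 23 mm). Origin: centre of its underside, z up; y runs along the row of three coasters, x across the board towards the board's edge that has the clamp. The other end of the row, 115 mm to -y of the middle coaster (board frame)
- clamp: yellow plastic spring clamp gripping the far long edge of the bamboo board (400 x 160 x 18 mm, fixed) near its left or its right end, differing from start to start; 28 mm wide, about 95 mm long across the edge, up to 55 mm high, fixed. Origin: on the counter under the board's edge where it grips. The nearest coaster's centre is 100 mm from it horizontally, the middle one's 192 mm. (A small flat steel hanging loop sits at the edge's other end)
- short_tumbler: bystander: the shorter frosted glass tumbler, 70 mm high, 64 mm across at the foot and 68 mm at the rim. Origin: centre of its underside
- canister: bystander: empty stainless canister, open on top, 84 mm across and 110 mm high. Origin: centre of its underside
There are look-alikes about, which are no part of the job. Leave any green, purple or turquoise look-alike of the egg_poacher alone.

How it is judged:
By the outcome, as a careful person would: the job done as asked, in the order asked, and still so for the second after the job is handed in, with the robot touching nothing.
It also fails if it takes over 106 s, if anything falls off the work surface, if the arm or the gripper's body presses on something with over 40 N, if the wrist force passes 120 N, or if a joint passes its speed limit or range.

## Working session

There is one attempt and no reset: what is moved stays moved. The work goes in short steps, each a Python script; the robot and the scene stay as the last script left them, time stands still between calls to the robot, and variables do not carry over. Pictures are saved under pics/ and viewed, at most 14 in all, crops included, and the job is handed in when it is done.

```bash
ls; mkdir -p pics; cat > h.py <<'E'
import numpy as np, cv2
from scipy.spatial.transform import Rotation as R
from cell import manip, inverse_kinematics, cams, order
def cap(name):
    s=manip.state(); c=cams.capture(name)
    if name=="wrist":
        T=np.eye(4); T[:3,:3]=R.from_rotvec(s["tcp_rot"]).as_matrix(); T[:3,3]=s["tool_pos"]
        c["T"]=T@np.array(c["T_tool_cam"])
    else:
        T=np.eye(4); o=np.array(c["orientation"]); T[:3,:3]=o if o.shape==(3,3) else R.from_rotvec(o).as_matrix(); T[:3,3]=c["position"]; c["T"]=T
    return c
def ray(c,u,v):
    K=np.array(c["intrinsics"]); k=float(c["k1"])
    p=cv2.undistortPoints(np.array([[[u,v]]],float),K,np.array([k,0,0,0,0]))[0,0]
    return np.array([p[0],p[1],1.])
def onz(c,u,v,z):   # point of pixel on plane z
    d=c["T"][:3,:3]@ray(c,u,v); o=c["T"][:3,3]
    return o+d*(z-o[2])/d[2]
def dep(c,u,v):
    d=c["z_map"][int(v),int(u)]
    return (c["T"]@np.r_[ray(c,u,v)*d,1])[:3]
def cloud(c):
    K=np.array(c["intrinsics"]); h,w=c["z_map"].shape
    u,v=np.meshgrid(np.arange(w),np.arange(h))
    p=cv2.undistortPoints(np.stack([u,v],-1).reshape(-1,1,2).astype(float),K,np.array([float(c["k1"]),0,0,0,0]))[:,0]
    z=c["z_map"].reshape(-1); P=np.c_[p*z[:,None],z]
    W=P@c["T"][:3,:3].T+c["T"][:3,3]; W[z==0]=np.nan
    return W.reshape(h,w,3)
E
python3 - <<'E'
from h import *
import pickle
for n in("top","side"):
    c=cap(n); pickle.dump(c,open(n+".pkl","wb")); print(n,c["T"].round(3).tolist(),c["k1"],np.array(c["intrinsics"]).round(1).tolist())
    cv2.imwrite(f"pics/{n}0.png",cv2.resize(c["image"],(800,600),interpolation=cv2.INTER_CUBIC))
print(manip.state())
E
```

```text
pics
top [[-0.005, -0.998, 0.065, 0.423], [-1.0, 0.004, -0.028, 0.081], [0.028, -0.065, -0.997, 1.009], [0.0, 0.0, 0.0, 1.0]] 0.033141033825789847 [[359.1, 0.0, 257.2], [0.0, 359.1, 195.7], [0.0, 0.0, 1.0]]
side [[0.93, -0.225, 0.291, 0.15], [-0.368, -0.531, 0.763, -0.868], [-0.018, -0.817, -0.577, 0.751], [0.0, 0.0, 0.0, 1.0]] -0.000886747411070636 [[397.7, 0.0, 259.0], [0.0, 397.7, 194.0], [0.0, 0.0, 1.0]]
{'clock': 0.1, 'joint_pos': array([ 1.21508200e+00,  2.64681365e-01,  1.60520221e+00,  6.30611419e-06,
        1.27371383e+00, -3.68734406e-02]), 'joint_velocities': array([-0.00053804, -0.00272818, -0.00386085, -0.00034717, -0.00295486,
        0.00057447]), 'tau': array([-2.38453604e-04, -5.03617859e+01, -3.58070469e+01,  7.30295805e-02,
        2.34610133e-02, -7.30291799e-05]), 'tool_pos': array([0.21135261, 0.64039372, 0.23752915]), 'tcp_rot': array([-4.98654969e-01, -3.10136170e+00,  3.08634696e-03]), 'contact_force': array([-0.46585151,  0.66416835, -0.50467025]), 'moment': array([-0.00337399, -0.04018211,  0.00352712]), 'grasp_force': 0.0, 'gripper_width': 0.0881661225645585}
```

View pics/top0.png

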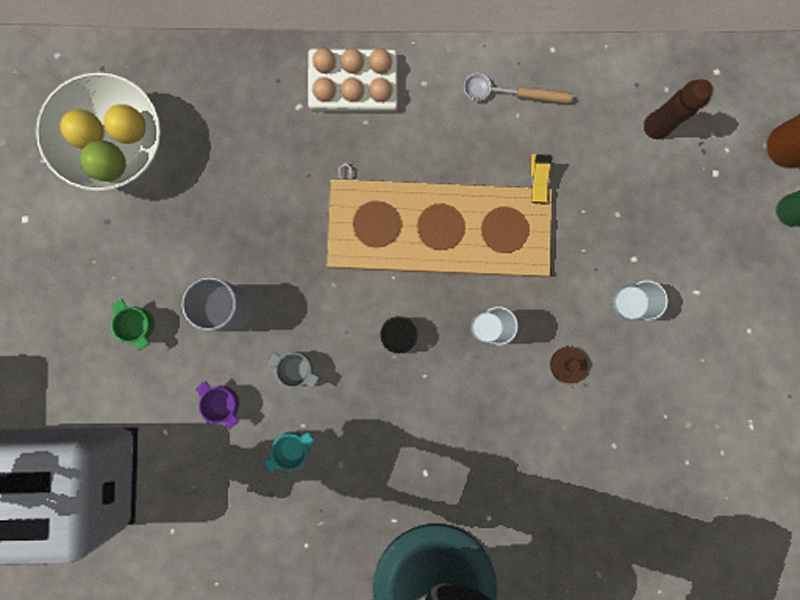

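View pics/side0.png

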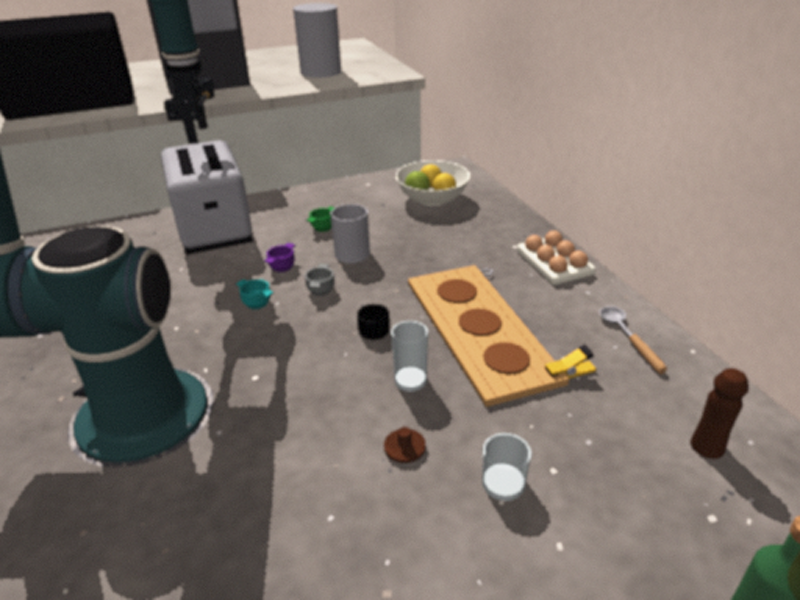

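Top view (800x600): the grey poacher is at (294,369), with green (131,325), purple (219,404) and turquoise (291,452) look-alikes. The tumblers are at (494,326), which looks taller, and (640,300). The cellar is at (400,335), the lid at (570,365), the canister at (210,303), the clamp at (541,180), so the clamp-end coaster is (505,230), the others (441,227) and (377,224). Next I'll measure and check a close crop.

```bash
python3 - <<'E'
from h import *
import pickle
c=pickle.load(open("top.pkl","rb")); W=cloud(c); s=1.5625
for n,(u,v),zmin,rr in [("cellar",(400,335),.03,25),("lid",(570,365),.008,25),("poacher",(294,369),.03,30),("tumA",(496,326),.03,32),("tumB",(642,300),.03,34),("can",(210,303),.09,36),("c1?",(505,230),.021,20),("c2",(441,227),.021,20),("c3?",(377,224),.021,20)]:
    u/=s;v/=s;r=int(rr/s)
    p=W[int(v)-r:int(v)+r,int(u)-r:int(u)+r].reshape(-1,3); p=p[~np.isnan(p[:,0])]; p=p[p[:,2]>zmin]
    if len(p)==0: print(n,"none",onz(c,u,v,0));continue
    (x,y),rad=cv2.minEnclosingCircle(p[:,:2].astype(np.float32))
    print(n,len(p),"circ",round(x,4),round(y,4),"r",round(rad,4),"zmax",np.percentile(p[:,2],[50,95]).round(3),"px",onz(c,u,v,.02).round(3))
# brown coasters
hsv=cv2.cvtColor(c["image"],cv2.COLOR_BGR2HSV)
m=((hsv[...,2]<150)&(hsv[...,1]>110)&(hsv[...,0]<14)).astype(np.uint8)
nn,l,st,ce=cv2.connectedComponentsWithStats(m)
for i in range(1,nn):
    if st[i,4]>150: print("brown",(ce[i]*s).round(1),st[i],onz(c,*ce[i],.023).round(4))
cr=c["image"][175:275,160:440]; cv2.imwrite("pics/crop0.png",cv2.resize(cr,(800,286),interpolation=cv2.INTER_CUBIC))
E
```

```text
cellar 148 circ 0.4378 0.0599 r 0.0319 zmax [0.043 0.047] px [0.436 0.057 0.02 ]
lid 413 circ 0.3835 -0.2433 r 0.033 zmax [0.011 0.04 ] px [ 0.382 -0.243  0.02 ]
poacher 215 circ 0.3801 0.2397 r 0.0448 zmax [0.04  0.043] px [0.378 0.242 0.02 ]
tumA 340 circ 0.4504 -0.0993 r 0.0313 zmax [0.085 0.11 ] px [ 0.452 -0.113  0.02 ]
tumB 399 circ 0.4939 -0.3585 r 0.0351 zmax [0.055 0.07 ] px [ 0.497 -0.374  0.02 ]
can 259 circ 0.4881 0.3636 r 0.042 zmax [0.106 0.11 ] px [0.494 0.388 0.02 ]
c1? 379 circ 0.6242 -0.1302 r 0.0409 zmax [0.023 0.025] px [ 0.623 -0.132  0.02 ]
c2 395 circ 0.6302 -0.0161 r 0.0409 zmax [0.022 0.025] px [ 0.629 -0.017  0.02 ]
c3? 389 circ 0.6347 0.0988 r 0.0409 zmax [0.023 0.025] px [0.634 0.097 0.02 ]
brown [681.3 103.4] [413  51  43  37 555] [ 0.8525 -0.4536  0.023 ]
brown [785.3 143.1] [491  73  21  34 527] [ 0.7785 -0.6378  0.023 ]
brown [375.5 223.4] [226 129  30  29 640] [0.6344 0.0994 0.023 ]
brown [440.  226.4] [267 131  30  29 640] [ 0.6292 -0.0153  0.023 ]
brown [504.  229.1] [308 133  30  29 642] [ 0.6242 -0.1295  0.023 ]
brown [567.8 364.6] [353 222  23  23 377] [ 0.3832 -0.2379  0.023 ]
```

View pics/crop0.png

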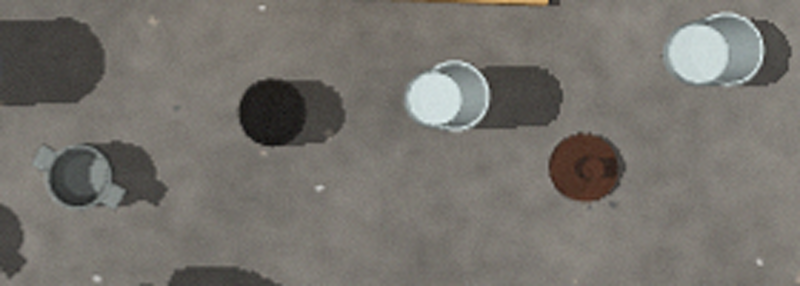

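Top-depth sizes identify everything: tumbler A is 110 mm high with a 31 mm radius, so it is the tall one, and B is 70 mm. The crop shows the grey poacher with tabs at (45,158) and (112,195). Coaster spacing is 114–115 mm, as given. Now I'll pick the cellar, checking first with the wrist camera.

```bash
cat >> h.py <<'E'
C1=np.array([.6242,-.1299]); C2=np.array([.6297,-.0157]); C3=np.array([.6346,.0991])
YB=np.arctan2(-.0104/.229*1,1)  # direction of board x
BX=np.arctan2(-(C1-C3)[0]*-1*-1,1)
def rot(a):  # tool down, fingers closing along world angle a; half turn with least |j6|
    best=None
    for b in (a,a+np.pi):
        y=np.array([np.cos(b),np.sin(b),0]); z=np.array([0,0,-1.]); x=np.cross(y,z)
        yield R.from_matrix(np.c_[x,y,z]).as_rotvec()
def choose(xy,z,a):
    out=[]
    for r in rot(a):
        q=inverse_kinematics([*xy,z],r)
        if q is not None: out.append((abs(q[5]),r))
    return min(out,key=lambda t:t[0])[1]
def go(xy,z,a):
    r=choose(xy,z,a); manip.move_pose([*xy,z],r); return r
def lin(xy,z,rate=.15): manip.move_linear([*xy,z],rate=rate)
def rep(t=""):
    s=manip.state(); print(t,"t",round(s["clock"],2),"tcp",s["tool_pos"].round(4),"w",round(s["gripper_width"],4),"gf",round(s["grasp_force"],1),"F",s["contact_force"].round(1),"j6",s["joint_pos"][5].round(2))
E
python3 - <<'E'
from h import *
import pickle
d=C1-C3; print("board x angle", np.arctan2(*( np.array([d[0],-d[1]])))) # dir (-d1,d0)
c=pickle.load(open("top.pkl","rb")); W=cloud(c).reshape(-1,3)
p=W[(np.hypot(W[:,0]-.38,W[:,1]-.24)<.06)&(W[:,2]>.03)]
ctr=np.array([.3801,.2397]); q=p[:,:2]-ctr; f=q[np.hypot(*q.T)>.034]
print(len(f),"tab angle",np.degrees(np.angle(np.mean((f[:,0]+1j*f[:,1])**2/np.abs(f[:,0]+1j*f[:,1])**2))/2))
a=np.arctan2(d[0],-d[1]); xy=np.array([.4378,.0599])
rep(); go(xy,.22,a); rep("above")
w=cap("wrist"); Ww=cloud(w)
for n,ct,z0,z1 in (("cellar",xy,.038,.05),("tumA",(.45,-.099),.1,.115)):
    m=(np.hypot(Ww[...,0]-ct[0],Ww[...,1]-ct[1])<.05)&(Ww[...,2]>z0)&(Ww[...,2]<z1)
    if m.sum()>5: print(n,m.sum(),cv2.minEnclosingCircle(Ww[m][:,:2].astype(np.float32)))
cv2.imwrite("pics/w1.png",w["image"])
E
```

```text
board x angle -0.0453836629094358
70 tab angle 61.184562078017095
 t 0.1 tcp [0.2114 0.6404 0.2375] w 0.0882 gf 0.0 F [-0.5  0.7 -0.5] j6 -0.04
above t 2.33 tcp [0.4381 0.0605 0.2201] w 0.0883 gf 0.0 F [0.2 0.9 0.2] j6 0.12
cellar 1173 ((0.43591833114624023, 0.059082385152578354), 0.032008636742830276)
tumA 687 ((0.4484453499317169, -0.10251501202583313), 0.030852846801280975)
```

View pics/w1.png

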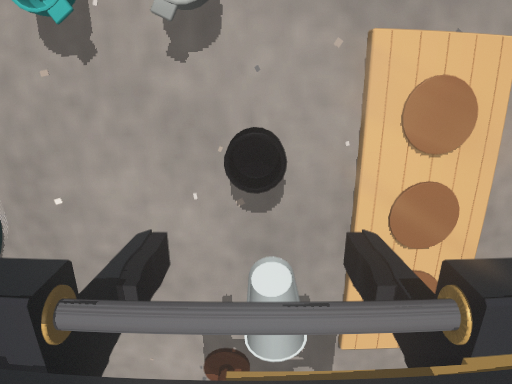

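The wrist view shows the cellar at (255,160), between the fingers' closing line, with the coasters to the right. Wrist and top agree to 2 mm, so I'll pick and place the cellar.

```bash
cat >> h.py <<'E'
A=-.0454; OFF=np.array([-.001,-.001])
def pick(xy,z,a,force,zup=.2,wide=.088):
    xy=np.array(xy); manip.set_gripper(wide); go(xy,zup,a); lin(xy,z,.12); rep("down")
    manip.set_gripper(0.0,force); manip.dwell(.2); rep("gripped"); lin(xy,zup,.15); rep("up")
def place(xy,z,a,wide,zup=.2):
    xy=np.array(xy); go(xy,zup,a); lin(xy,z+.02,.15); lin(xy,z,.04); rep("placed")
    manip.set_gripper(wide); manip.dwell(.2); lin(xy,zup,.15); rep("away")
E
python3 - <<'E'
from h import *
pick([.437,.0593],.012,A,25)
w=manip.state()["gripper_width"]
if .058<w<.07: place(C1+OFF,.0365,A,.085)
c=cap("top"); W=cloud(c).reshape(-1,3); p=W[(np.hypot(*(W[:,:2]-C1).T)<.05)&(W[:,2]>.058)&(W[:,2]<.075)]
print(len(p),cv2.minEnclosingCircle(p[:,:2].astype(np.float32)),C1)
E
```

```text
down t 4.57 tcp [0.4377 0.0593 0.0127] w 0.0878 gf 0.0 F [ 0.3 -0.2 -0.2] j6 0.12
gripped t 5.25 tcp [0.4372 0.0593 0.0123] w 0.0637 gf 25.0 F [-1.3 -0.4  5. ] j6 0.12
up t 6.65 tcp [0.4362 0.0592 0.1988] w 0.0642 gf 25.0 F [-0.2  0.4 -2.8] j6 0.12
placed t 9.44 tcp [ 0.6231 -0.1309  0.0362] w 0.064 gf 25.0 F [-0.2 -0.  -2.2] j6 -0.2
away t 11.38 tcp [ 0.6224 -0.1307  0.1986] w 0.085 gf 0.0 F [ 0.3  1.1 -0.2] j6 -0.2
148 ((0.6243014335632324, -0.1286865919828415), 0.03194001317024231) [ 0.6242 -0.1299]
```

```bash
python3 - <<'E'
from h import *
pick([.379,.2387],.010,np.radians(61.2-90),12)
w=manip.state()["gripper_width"]
if .056<w<.068: place(C3+OFF,.0335,A,.085)
c=cap("top"); W=cloud(c).reshape(-1,3); p=W[(np.hypot(*(W[:,:2]-C3).T)<.06)&(W[:,2]>.052)&(W[:,2]<.075)]
print(len(p),cv2.minEnclosingCircle(p[:,:2].astype(np.float32)),C3)
p=W[(np.hypot(*(W[:,:2]-[.45,-.1]).T)<.06)&(W[:,2]>.1)]
print(len(p),cv2.minEnclosingCircle(p[:,:2].astype(np.float32)))
E
```

```text
down t 15.04 tcp [0.3796 0.2391 0.0107] w 0.0879 gf 0.0 F [-0.9 -0.2  0.9] j6 1.01
gripped t 15.74 tcp [0.3791 0.2388 0.0102] w 0.0625 gf 12.0 F [-1.2 -0.   3.8] j6 1.01
up t 17.16 tcp [0.3783 0.2383 0.1988] w 0.0623 gf 12.0 F [ 0.6 -0.1 -0.7] j6 1.01
placed t 20.05 tcp [0.6333 0.098  0.0331] w 0.0622 gf 12.0 F [-0.5 -0.6  0.3] j6 0.16
away t 22.02 tcp [0.6327 0.098  0.1986] w 0.085 gf 0.0 F [-0.1 -0.3  0.3] j6 0.16
39 ((0.6335493326187134, 0.09943179786205292), 0.043878793716430664) [0.6346 0.0991]
122 ((0.4511354863643646, -0.09938078373670578), 0.03101467527449131)
```

```bash
python3 - <<'E'
from h import *
pick([.4495,-.1005],.056,A,20,zup=.25)
w=manip.state()["gripper_width"]
if .054<w<.068: place(C2+OFF,.0800,A,.08,zup=.25)
c=cap("top"); W=cloud(c).reshape(-1,3); p=W[(np.hypot(*(W[:,:2]-C2).T)<.05)&(W[:,2]>.123)&(W[:,2]<.15)]
print(len(p),cv2.minEnclosingCircle(p[:,:2].astype(np.float32)),C2)
go([.3825,-.244],.2,A); rep()
cs=cap("wrist")
Ww=cloud(cs); m=(np.hypot(Ww[...,0]-.383,Ww[...,1]+.243)<.05)&(Ww[...,2]>.006); 
k=m&(Ww[...,2]>.034)
for q in (m,k): print(q.sum(),cv2.minEnclosingCircle(Ww[q][:,:2].astype(np.float32)))
cv2.imwrite("pics/w2.png",cs["image"]); cv2.imwrite("pics/t2.png",cv2.resize(c["image"][100:300,180:447],(800,600),interpolation=cv2.INTER_CUBIC))
E
```

```text
down t 25.17 tcp [ 0.4502 -0.1007  0.0567] w 0.0882 gf 0.0 F [0.8 0.  0.4] j6 -0.23
gripped t 25.89 tcp [ 0.4496 -0.1005  0.0562] w 0.061 gf 20.0 F [-0.9  0.5  4.1] j6 -0.23
up t 27.33 tcp [ 0.4488 -0.1003  0.2487] w 0.0608 gf 20.0 F [ 0.7 -0.3 -2.6] j6 -0.23
placed t 29.94 tcp [ 0.6285 -0.0167  0.0796] w 0.0609 gf 20.0 F [ 0.9 -0.1 -2.1] j6 -0.02
away t 31.89 tcp [ 0.6279 -0.0166  0.2485] w 0.0801 gf 0.0 F [ 0.6 -0.5  0.7] j6 -0.02
5 ((0.6372933387756348, -0.017017021775245667), 0.029279489070177078) [ 0.6297 -0.0157]
 t 33.23 tcp [ 0.3834 -0.244   0.2005] w 0.0799 gf 0.0 F [-0.4  0.4 -0.6] j6 -0.58
30092 ((0.3830305337905884, -0.24296148121356964), 0.05006194859743118)
27409 ((0.3830305337905884, -0.24296148121356964), 0.05006194859743118)
```

View pics/t2.png

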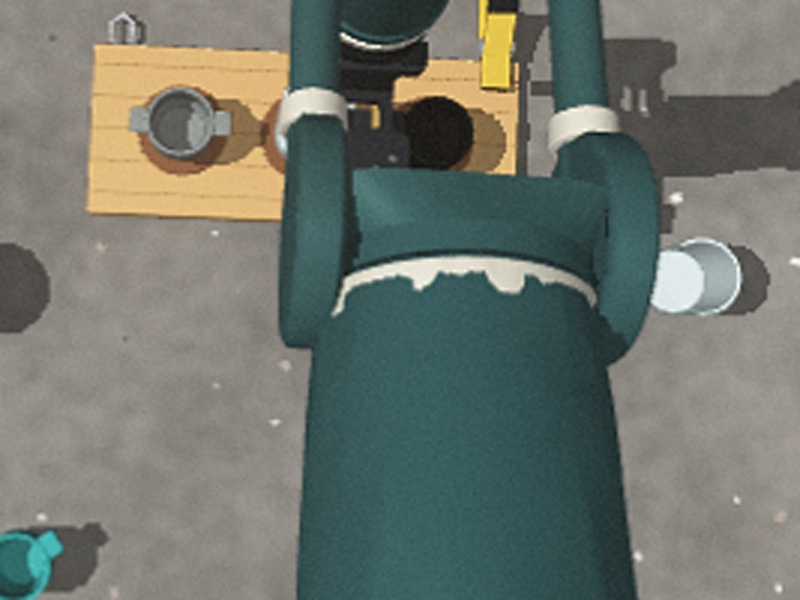

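View pics/w2.png

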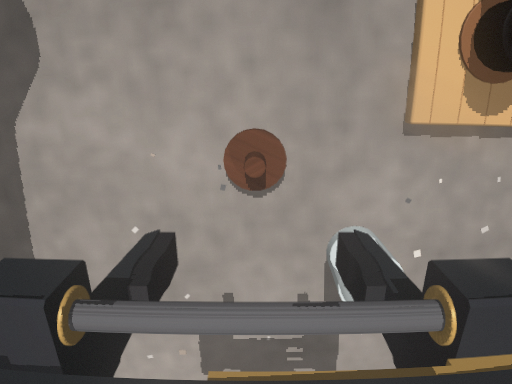

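Top view shows the poacher centred at (180,122) and the cellar at (437,132). The arm hides the tumbler. The wrist view shows the lid at (255,160), knob up. The finger pixels spoiled the lid fit, so I'll refit with a height band and then pick.

```bash
python3 - <<'E'
from h import *
cs=cap("wrist"); Ww=cloud(cs); d=np.hypot(Ww[...,0]-.383,Ww[...,1]+.243)<.05
m=d&(Ww[...,2]>.008)&(Ww[...,2]<.018); k=d&(Ww[...,2]>.035)&(Ww[...,2]<.046)
for q in (m,k): print(q.sum(),cv2.minEnclosingCircle(Ww[q][:,:2].astype(np.float32)))
(x,y),r=cv2.minEnclosingCircle(Ww[m][:,:2].astype(np.float32))
xy=(np.array([x,y])+[.3835,-.2433])/2; print(xy,r)
assert .030<r<.036 and np.hypot(x-.3835,y+.2433)<.006
pick(xy,.016,A,15,wide=.06)
go([.56,-.12],.28,A); rep()
w=cap("wrist"); cv2.imwrite("pics/w3.png",w["image"])
W=cloud(w)
for n,ct,z0,z1 in (("cellar",C1,.06,.075),("tum",C2,.124,.14)):
    m=(np.hypot(W[...,0]-ct[0],W[...,1]-ct[1])<.05)&(W[...,2]>z0)&(W[...,2]<z1)
    if m.sum()>5: print(n,m.sum(),cv2.minEnclosingCircle(W[m][:,:2].astype(np.float32)),ct)
E
```

```text
2599 ((0.38137927651405334, -0.2456844449043274), 0.033219557255506516)
394 ((0.38099411129951477, -0.2452055662870407), 0.010873869061470032)
[ 0.38243964 -0.24449222] 0.033219557255506516
down t 35.74 tcp [ 0.383  -0.2449  0.0167] w 0.06 gf 0.0 F [-0.5 -0.2 -0.6] j6 -0.58
gripped t 36.61 tcp [ 0.3824 -0.2445  0.016 ] w 0.0215 gf 15.0 F [-0.3 -0.4  0.3] j6 -0.58
up t 37.98 tcp [ 0.3818 -0.244   0.1988] w 0.0214 gf 15.0 F [-0.7  0.3  0.2] j6 -0.58
 t 38.9 tcp [ 0.5589 -0.1204  0.2788] w 0.0214 gf 15.0 F [ 0.3 -0.5 -0.8] j6 -0.21
cellar 1003 ((0.6227546334266663, -0.13113854825496674), 0.03206980973482132) [ 0.6242 -0.1299]
tum 1205 ((0.6279769539833069, -0.01681150682270527), 0.03137204423546791) [ 0.6297 -0.0157]
```

View pics/w3.png

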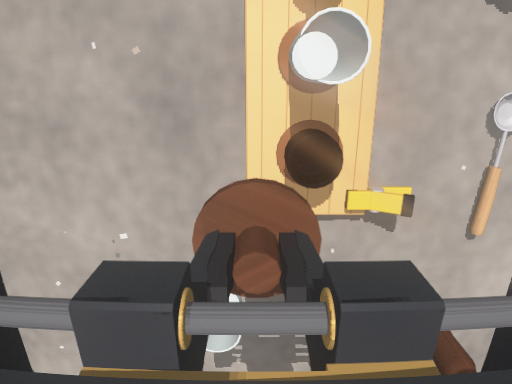

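The wrist view shows the lid held level, the cellar upright at (312,158) and the tumbler upright at (330,47). Seating the lid.

```bash
python3 - <<'E'
from h import *
place([.6233,-.1304],.0795,A,.06,zup=.25)
go([.5,.0],.38,A); manip.set_joints(np.r_[1.3,manip.state()["joint_pos"][1:]]); rep()
c=cap("top"); W=cloud(c).reshape(-1,3)
for n,ct,z0,z1 in (("disc",C1,.066,.08),("knob",C1,.095,.12),("tum",C2,.124,.15),("poach",C3,.055,.075),("short",(.4939,-.3585),.06,.08),("can",(.488,.3636),.09,.12)):
    p=W[(np.hypot(*(W[:,:2]-np.array(ct)).T)<.055)&(W[:,2]>z0)&(W[:,2]<z1)]
    if len(p)>2: print(n,len(p),cv2.minEnclosingCircle(p[:,:2].astype(np.float32)),np.ptp(p[:,2]).round(4),np.median(p[:,2]).round(4),ct)
s=cap("side")
cv2.imwrite("pics/t4.png",cv2.resize(c["image"][100:230,190:380],(800,547),interpolation=cv2.INTER_CUBIC))
cv2.imwrite("pics/s4.png",cv2.resize(s["image"][130:270,220:400],(772,600),interpolation=cv2.INTER_CUBIC))
E
```

```text
placed t 41.13 tcp [ 0.6231 -0.1304  0.079 ] w 0.0217 gf 15.0 F [ 0.6 -1.  -0.4] j6 -0.2
away t 43.33 tcp [ 0.6225 -0.1302  0.2485] w 0.0601 gf 0.0 F [-0.3  0.2 -0.1] j6 -0.2
 t 46.46 tcp [0.1106 0.4878 0.3787] w 0.0599 gf 0.0 F [-0.7  0.1  0.5] j6 -0.0
disc 415 ((0.6242792010307312, -0.12931281328201294), 0.0333118736743927) 0.0136 0.0738 [ 0.6242 -0.1299]
knob 57 ((0.6237064599990845, -0.12963470816612244), 0.01156310923397541) 0.01 0.1019 [ 0.6242 -0.1299]
tum 127 ((0.6296829581260681, -0.015244117006659508), 0.03112432360649109) 0.0112 0.1311 [ 0.6297 -0.0157]
poach 213 ((0.6327291131019592, 0.10040322691202164), 0.04463910683989525) 0.0125 0.063 [0.6346 0.0991]
short 165 ((0.4948631525039673, -0.35893118381500244), 0.035194896161556244) 0.0126 0.0673 (0.4939, -0.3585)
can 262 ((0.487646222114563, 0.363649845123291), 0.04218010604381561) 0.0246 0.1054 (0.488, 0.3636)
```

View pics/t4.png

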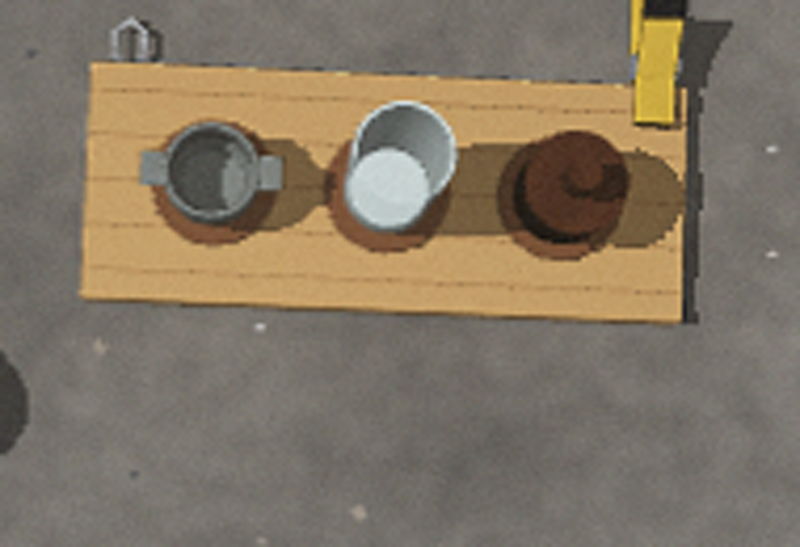

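View pics/s4.png

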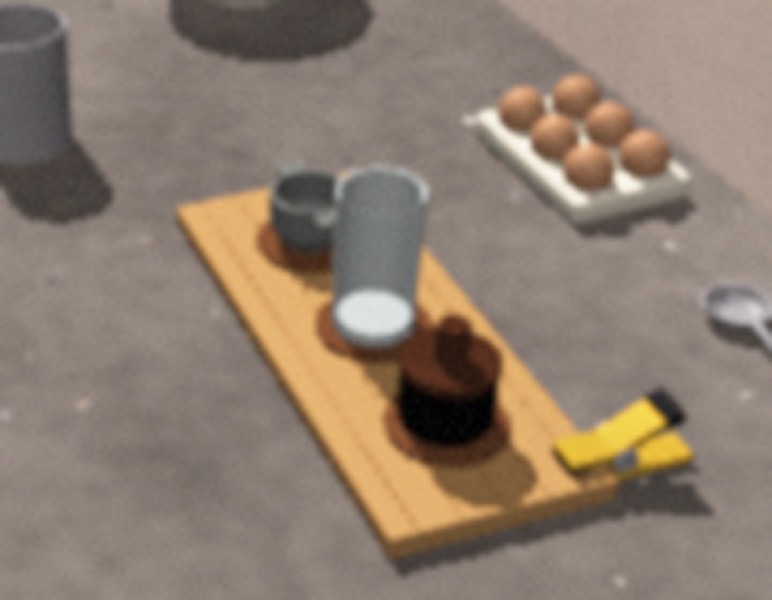

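Both views show the lid flat on the cellar (top view 575,185) on the coaster next to the clamp, with the tumbler and poacher upright on theirs. All are within 2 mm of centre, and the bystanders haven't moved.

```bash
python3 -c "
from h import *
print(order.close_job())"
```

```text
the job is handed in; nothing more can be done
None
```

The job is handed in at about 47 s on the robot's clock: cellar with its lid seated flat next to the clamp, tall tumbler in the middle and grey poacher at the far end, all upright and within about 2–3 mm of centre, with the short tumbler and canister unmoved; no verdict came back.

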